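# Pack the washed bearing drivers into their carry tray and block the gap

## Robot

A 7-joint arm with a two-finger parallel gripper is mounted at the origin on the work surface; the furniture and walls round the work are solid. World frame = base frame: x ahead of the robot, y to its left, z up, the work surface at z = 0. Lengths are in m, angles in rad, forces in N, time in s.
With the tool pointing down it reaches from about 0.4 to 0.9 m from the base axis. Payload 5.6 kg.
Tool frame: the origin (TCP) lies at the very end of the fingers, on their centre line; the grasp point (between the pads) lies 19 mm behind it; z points along the fingers, y is the line along which they close (so a half turn about z gives the same grasp; the last joint's range is limited). The gripper opens to 92 mm and grips with 3 to 60 N. Pads are 20 mm wide; open, the fingers measure 128 mm over their backs; the gripper's body (75 mm by 189 mm) begins 69 mm behind the grasp point.
Start: joints at [-0.043, 0.468, -0.012, 1.603, 0.006, 1.071, -0.056], TCP at [0.65, -0, 0.215] pointing down, gripper open.
Joint ranges: [-2.53, 2.53], [-0.31, 2.02], [-1.57, 1.55], [0.28, 2.44], [-1.29, 4.43], [0.15, 1.84], [-2.92, 2.92]. Speed limits (rad/s): [2.57, 2.57, 3.14, 3.14, 3.14, 3.14, 3.14].

## Interface

Orientations are given as a unit quaternion [x, y, z, w].
In Python, from bench import ctrl, cams gives the robot as it stands.
- The arm moves only by the tool arm_command, never from a script. Its argument "targets" is one flat list of numbers, 4 for each row, row after row: the shift along the tool's x, y, z in cm, then the turn about the tool's z in rad. In form: [x, y, z, turn, x, y, z, turn, ...]. A call has 1 to 20 rows; each row is the pose to reach, as a shift and turn from the pose commanded when the call began, along the tool's axes at that moment; what a row does not reach only later rows make up. A row lasts 1/12 s, in which the tool goes at most 41.7 mm and 7.16 degrees, less where a joint would pass 70% of its speed; a pose out of reach is approached as far as the arm can. A call with a gripper value outside its range is refused whole. "gripper" is the closure, from -1 (fully open) to 1 (shut), set as the call begins (left out, the last holds). The fingers move at their own pace and stop on an object; "grip_force" is the grip in N (left out, the last holds). Time passes only in rows, so rows that repeat a pose let the fingers close. It gives the time, the measured TCP pose, the force, the opening and the grip force at its end, in the units of the state.
- ctrl.sense(): the state, without advancing time (a new reading comes with each control period).
- cams.snapshot(name): name is "scene" or "side" or "wrist"; returns a dict with "image" (480x640x3 uint8, red, green, blue), "range_z" (480x640 float32, m along the optical axis (not along the pixel's ray), 0 where there is no reading), "fx", "fy", "cx", "cy" (pixels), "k1" (the pictures are not rectified: a ray, as slopes to the right and down, at radius r is drawn at 1 + k1 r^2 times it, then the intrinsics apply), "cam_to_world" (4x4, takes a point from camera to world coordinates); the wrist camera has in their place "tool_from_camera" (4x4, takes a point from camera to tool coordinates, whose origin is the TCP and whose axes are the flange's). Camera axes: x right, y up, looking along -z (the intrinsics and any distortion apply to the point x, -y, -z); pixel columns grow to the right and rows downward; lengths in m; the calibration is good to about 2 mm. A picture is of the moment at which its call begins: read the wrist's pose just before it.
- ctrl.hand_in(): hands the job in; it is judged then, once.
The state is a dict: "t": time; "joints": joint angles; "joint_velocities": joint speeds; "effort": joint torques, N m; "eef_pos": TCP position; "ee_rot": TCP orientation; "wrist_force": force on the tool from outside, world axes, zero at the start; "wrist_torque": the same for the moment, N m; "finger_gap": finger opening in m; "grip_force": force on a finger pad.
Only numpy, scipy, OpenCV 4.12 (cv2) and the standard library are available. Lean on these libraries where they do the work, as an engineer would, in place of code of your own. Each camera call takes 0.05 s, during which the arm holds its last target. There are 200 camera calls.

## Task

The four bearing drivers stand washed in the steel drip tray: pack the row into the red carry tray, each driver upright and fully down in the insert whose round recess fits its coloured head. Also set the wooden block, tapered end down, fully into the empty gap at the tray's left end, so that the loose inserts cannot slide about when the tray is carried. The inserts stay lying flat in the tray.

Things in the scene. Friction and masses are not known exactly. Their poses are not given: they have to be found in the camera images.
- driver_30_mid (a point): Bearing driver with orange head, upright: point on its axis half-way up (42 mm of 84); z up its axis. Head: orange disc, 30 mm wide, 20 mm high, its lowest 9 mm tapering to 20 mm at the underside. Above it a metal shank 22 mm thick (grasp here) and a cap in orange. About 0.12 kg. Starts in a steel drip tray (floor 3 mm thick, rims 8 mm high, four cells 74 mm apart), in any order.
- driver_40_mid (a point): Bearing driver with blue head, upright: point on its axis half-way up (42 mm of 84); z up its axis. Head: blue disc, 40 mm wide, 20 mm high, its lowest 9 mm tapering to 30 mm at the underside. Above it a metal shank 22 mm thick (grasp here) and a cap in blue. About 0.16 kg. Starts in a steel drip tray (floor 3 mm thick, rims 8 mm high, four cells 74 mm apart), in any order.
- driver_50_mid (a point): Bearing driver with white head, upright: point on its axis half-way up (42 mm of 84); z up its axis. Head: white disc, 50 mm wide, 20 mm high, its lowest 9 mm tapering to 40 mm at the underside. Above it a metal shank 22 mm thick (grasp here) and a cap in white. About 0.20 kg. Starts in a steel drip tray (floor 3 mm thick, rims 8 mm high, four cells 74 mm apart), in any order.
- driver_60_mid (a point): Bearing driver with green head, upright: point on its axis half-way up (42 mm of 84); z up its axis. Head: green disc, 60 mm wide, 20 mm high, its lowest 9 mm tapering to 50 mm at the underside. Above it a metal shank 22 mm thick (grasp here) and a cap in green. About 0.24 kg. Starts in a steel drip tray (floor 3 mm thick, rims 8 mm high, four cells 74 mm apart), in any order.
- insert_37: Loose square black insert, 78 x 78 x 16 mm, with a round central recess 37 mm wide and 12 mm deep with a yellow floor, for the 30 mm orange driver. Origin: centre of its underside; z up, sides along x and y. Recess floor 4 mm above the origin. The four lie side by side in the red carry tray, in any order. About 0.35 kg; slides if pushed.
- insert_47: Loose square black insert, 78 x 78 x 16 mm, with a round central recess 47 mm wide and 12 mm deep with a yellow floor, for the 40 mm blue driver. Origin: centre of its underside; z up, sides along x and y. Recess floor 4 mm above the origin. The four lie side by side in the red carry tray, in any order. About 0.35 kg; slides if pushed.
- insert_57: Loose square black insert, 78 x 78 x 16 mm, with a round central recess 57 mm wide and 12 mm deep with a yellow floor, for the 50 mm white driver. Origin: centre of its underside; z up, sides along x and y. Recess floor 4 mm above the origin. The four lie side by side in the red carry tray, in any order. About 0.35 kg; slides if pushed.
- insert_67: Loose square black insert, 78 x 78 x 16 mm, with a round central recess 67 mm wide and 12 mm deep with a yellow floor, for the 60 mm green driver. Origin: centre of its underside; z up, sides along x and y. Recess floor 4 mm above the origin. The four lie side by side in the red carry tray, in any order. About 0.35 kg; slides if pushed.
- block_mid (a point): Wooden blocking piece, upright: its centre, half-way up (32 mm of 64). 56 mm along its own x (grasp across these faces), 46 mm along its own y; the lowest 16 mm taper to 50 x 34 mm at the underside. About 0.12 kg. Starts on the bench at the right of the trays.
- tray_gap (a point): Middle of the leftover gap in the red carry tray, on its floor (3 mm above the bench); y along the tray's length, x across. Bare red floor at the tray's left (+y) end: about 48 mm along y from last insert to end wall, 81 mm along x between side walls that stand 10 mm above the floor. The block's y goes along the gap's y. The tray is fixed.
Mind the look-alikes: they are no part of the job. Leave any green look-alike of the part that bears driver_30_mid alone.

How it is judged:
By the outcome, as a careful person would: the job done as asked, in the order asked, and still so for the second after the job is handed in, with the robot touching nothing.
It also fails if it takes over 96 s, if anything falls off the work surface, if the arm or the gripper's body presses on something with over 40 N, if the wrist force passes 120 N, or if a joint passes its speed limit or range.

## Working session

There is one attempt and no reset: what is moved stays moved. The work goes in short steps, Python scripts to look and compute and a tool call to move; the robot and the scene stay as the last step left them, time stands still between calls to the robot, and variables do not carry over. Pictures are saved under pics/ and viewed, at most 14 in all, crops included, and the job is handed in when it is done.

Besides the shell and the picture viewer there is one more tool, called after "Request:" as name(argument=value, ...) on one line, values as JSON. arm_command: Moves the arm, as the interface text tells. Its arguments: {"type":"object","properties":{"targets":{"type":"array","items":{"type":"number"}},"gripper":{"type":"number"},"grip_force":{"type":"number"}},"required":["targets"]}

```bash
mkdir -p pics
cat > h.py <<'E'
import numpy as np, cv2, pickle
from bench import ctrl, cams
def snap(n, f=None):
    s=ctrl.sense(); d=cams.snapshot(n); d['state']=s
    if 'cam_to_world' not in d:
        from scipy.spatial.transform import Rotation as R
        T=np.eye(4); T[:3,:3]=R.from_quat(s['ee_rot']).as_matrix(); T[:3,3]=s['eef_pos']
        d['cam_to_world']=T@np.array(d['tool_from_camera'])
    d['cam_to_world']=np.array(d['cam_to_world'])
    if f: cv2.imwrite('pics/'+f+'.png', d['image'][:,:,::-1]); pickle.dump(d,open('pics/'+f+'.pkl','wb'))
    return d
def ray(d,u,v):
    K=np.array([[d['fx'],0,d['cx']],[0,d['fy'],d['cy']],[0,0,1]],float)
    a=cv2.undistortPoints(np.array([[[u,v]]],float),K,np.array([d['k1'],0,0,0.])).ravel()
    return np.array([a[0],-a[1],-1])
def atz(d,u,v,z):   # point at world height z
    T=d['cam_to_world']; r=T[:3,:3]@ray(d,u,v); o=T[:3,3]
    return o+r*(z-o[2])/r[2]
def cloud(d):
    K=np.array([[d['fx'],0,d['cx']],[0,d['fy'],d['cy']],[0,0,1]],float)
    v,u=np.mgrid[:480,:640]; p=np.stack([u.ravel(),v.ravel()],1).astype(float)[:,None]
    a=cv2.undistortPoints(p,K,np.array([d['k1'],0,0,0.]))[:,0]
    z=d['range_z'].ravel().astype(float)
    P=np.stack([a[:,0]*z,-a[:,1]*z,-z],1); T=d['cam_to_world']
    W=P@T[:3,:3].T+T[:3,3]; W[z==0]=np.nan
    return W.reshape(480,640,3)
def load(f): return pickle.load(open('pics/'+f+'.pkl','rb'))
E
python3 - <<'E'
from h import *
for n in ['scene','side','wrist']:
    d=snap(n,n+'0'); print(n,d['cam_to_world'].round(3).tolist(),d['fx'],d['k1'],(d['range_z']>0).mean())
print(ctrl.sense())
E
```

```text
scene [[0.691, 0.4, -0.602, -0.208], [-0.723, 0.365, -0.587, -0.772], [-0.014, 0.841, 0.541, 0.709], [0.0, 0.0, 0.0, 1.0]] 584.2804358264259 -0.15019596544671548 0.9918522135416666
side [[-0.953, 0.133, -0.271, 0.243], [-0.302, -0.45, 0.84, 0.77], [-0.01, 0.883, 0.469, 0.54], [0.0, 0.0, 0.0, 1.0]] 454.44724482496173 -0.023972940332871555 0.995791015625
wrist [[1.0, -0.001, 0.003, 0.65], [0.0, 0.966, 0.26, 0.073], [-0.003, -0.26, 0.966, 0.385], [0.0, 0.0, 0.0, 1.0]] 358.3653399243863 -0.06246589579110197 0.995888671875
{'t': 0.15, 'joints': array([-0.04298823,  0.46818945, -0.01158778,  1.60337708,  0.00602513,
        1.07136658, -0.05629172]), 'joint_velocities': array([ 1.06483761e-03, -1.67125555e-03,  5.08741700e-05, -4.49228741e-03,
        1.73130717e-03, -9.31630827e-04, -5.40407501e-04]), 'effort': array([ 5.41294467e-04, -5.20952761e+01, -1.22385321e-02, -2.43975341e+01,
       -5.66028839e-02,  1.53196411e-02,  8.68381130e-05]), 'eef_pos': array([ 6.49579179e-01, -8.67328398e-05,  2.13864192e-01]), 'ee_rot': array([ 7.07131422e-01,  7.07081837e-01, -5.05697965e-04, -4.14046587e-04]), 'wrist_force': array([0.50702949, 0.15252515, 0.49259563]), 'wrist_torque': array([0.02726848, 0.05159368, 0.01973277]), 'grip_force': 0.0, 'finger_gap': 0.09187267348471279}
```

View pics/scene0.png

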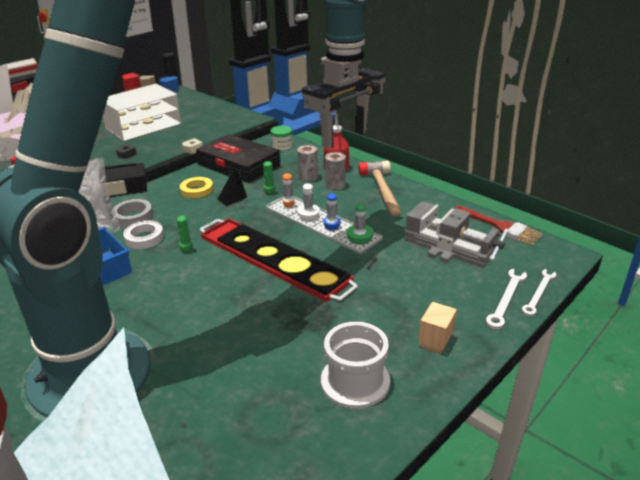

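View pics/side0.png

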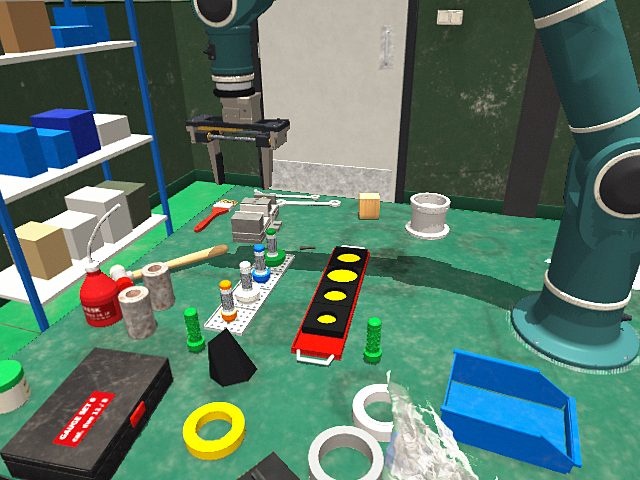

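View pics/wrist0.png

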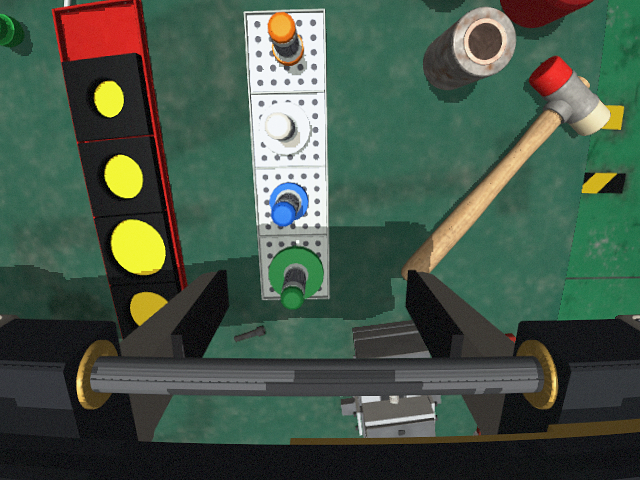

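The wrist picture shows, top (+y) to bottom, the drivers orange (282,27), white (279,127), blue (285,212) and green (292,297). The red tray has its bare end at (100,30) and yellow recesses at (109,99), (124,177), (138,247) and (150,305). The look-alikes are the green posts at scene (268,177) and (184,232). The block is at scene (437,326).

Run:
```python
from h import *
for n in ['wrist0','side0','scene0']:
    d=load(n); W=cloud(d); hsv=cv2.cvtColor(d['image'],cv2.COLOR_RGB2HSV).astype(int); H,S,V=np.moveaxis(hsv,2,0)
    x,y,z=np.moveaxis(W,2,0)
    print(n)
    roi=(x>.45)&(x<.68)&(y>-.25)&(y<.3)
    m=(roi&(H>20)&(H<35)&(S>150)&(z<.03)&(z>-.01)).astype(np.uint8)
    k,l,st,c=cv2.connectedComponentsWithStats(m)
    for i in range(1,k):
        if st[i,4]>60:
            q=l==i; cs=cv2.findContours(q.astype(np.uint8),0,1)[0]; cn=max(cs,key=len)[:,0]
            P=np.array([atz(d,u,v,.007) for u,v in cn]); 
            A=np.c_[2*P[:,:2],np.ones(len(P))]; s=np.linalg.lstsq(A,(P[:,:2]**2).sum(1),rcond=None)[0]
            print('rec',c[i].round(),'zmed',np.median(z[q]).round(4),'c',s[:2].round(4),'D',(2*np.sqrt(s[2]+s[0]**2+s[1]**2)).round(4), 'mean',np.nanmean(W[q],0).round(4))
    # drivers top caps
    m=(z>.079)&(z<.095)&(x>.55)&(x<.75)&(y>-.25)&(y<.3)
    k,l,st,c=cv2.connectedComponentsWithStats(m.astype(np.uint8))
    for i in range(1,k):
        if st[i,4]>30: q=l==i; print('cap',c[i].round(),st[i,4],np.nanmedian(d['image'][q],0),((W[q].max(0)+W[q].min(0))/2).round(4),(W[q].max(0)-W[q].min(0)).round(3))
    m=(z>.052)&(z<.075)&(x>.3)&(x<.8)&(y<-.1)&(y>-.6)&(H>8)&(H<25)&(S>60)
    k,l,st,c=cv2.connectedComponentsWithStats(m.astype(np.uint8))
    for i in range(1,k):
        if st[i,4]>100:
            q=(l==i)&(z>.06); print('block',c[i].round(),st[i,4],np.nanmean(W[q],0).round(4),cv2.minAreaRect((W[q][:,:2]*1000).astype(np.float32)))
```

```text
wrist0
rec [135. 177.] zmed 0.009 c [0.4514 0.0378] D 0.0292 mean [0.4566 0.0381 0.0099]
rec [150. 248.] zmed 0.0089 c [ 0.4578 -0.0405] D 0.05 mean [ 0.4634 -0.0408  0.0092]
rec [154. 302.] zmed 0.0087 c [ 0.4579 -0.1092] D 0.0271 mean [ 0.4595 -0.1068  0.009 ]
cap [281.  27.] 723 [241. 150.  54.] [0.6222 0.159  0.085 ] [0.022 0.021 0.011]
cap [277. 125.] 582 [243. 246. 248.] [0.6179 0.0854 0.0847] [0.02  0.021 0.011]
cap [283. 213.] 509 [ 58. 122. 230.] [0.6203 0.0135 0.0849] [0.021 0.021 0.011]
cap [292. 297.] 461 [ 40. 112.  58.] [ 0.6265 -0.0654  0.0845] [0.021 0.021 0.011]
side0
rec [346. 257.] zmed 0.0071 c [ 0.4646 -0.1275] D 0.0358 mean [ 0.4651 -0.1265  0.0073]
rec [336. 275.] zmed 0.007 c [ 0.4636 -0.0476] D 0.0428 mean [ 0.4652 -0.0461  0.0076]
rec [329. 295.] zmed 0.0069 c [0.457 0.03 ] D 0.0248 mean [0.4582 0.0309 0.0074]
cap [270. 231.] 55 [ 13. 156.  54.] [ 0.6248 -0.0662  0.0836] [0.022 0.021 0.009]
cap [259. 248.] 60 [ 19. 161. 255.] [0.6179 0.0125 0.0835] [0.018 0.019 0.009]
cap [245. 265.] 69 [255. 255. 255.] [0.6156 0.0854 0.0836] [0.021 0.02  0.009]
cap [225. 28
[... 336 characters left out ...]
.0103 c [ 0.4698 -0.1105] D 0.0436 mean [ 0.4666 -0.1146  0.0109]
cap [303. 152.] 48 [156. 143. 135.] [0.7426 0.2296 0.0843] [0.014 0.041 0.009]
cap [267. 164.] 37 [ 69. 153.  83.] [0.6355 0.2466 0.0841] [0.019 0.02  0.009]
cap [287. 177.] 54 [222.  124.5  76. ] [0.6192 0.1556 0.0848] [0.021 0.021 0.011]
cap [307. 187.] 54 [234.  233.5 226. ] [0.6132 0.0822 0.0846] [0.019 0.02  0.011]
cap [331. 197.] 63 [ 65. 106. 177.] [0.6179 0.0106 0.0852] [0.027 0.024 0.012]
cap [359. 208.] 64 [ 55.  112.5  69. ] [ 0.6216 -0.0671  0.0848] [0.019 0.02  0.011]
block [438. 318.] 736 [ 0.4618 -0.3847  0.0652] ((464.6774597167969, -382.5731506347656), (60.8975715637207, 46.102081298828125), 14.79659366607666)
```

Run:
```python
from h import *
for n in ['wrist0','side0','scene0']:
    d=load(n); W=cloud(d); hsv=cv2.cvtColor(d['image'],cv2.COLOR_RGB2HSV).astype(int); H,S,V=np.moveaxis(hsv,2,0)
    x,y,z=np.moveaxis(W,2,0)
    m=((x>.35)&(x<.55)&(y>-.2)&(y<.2)&(H>20)&(H<35)&(S>120)&(V>70)&(z<.03)).astype(np.uint8)
    k,l,st,c=cv2.connectedComponentsWithStats(m)
    for i in range(1,k):
        if st[i,4]>60:
            q=l==i; cn=max(cv2.findContours(q.astype(np.uint8),0,1)[0],key=len)[:,0]
            P=np.array([atz(d,u,v,.007)[:2] for u,v in cn]).astype(np.float32)
            e=cv2.fitEllipse(P*1000); print(n,c[i].round(),np.round(e[0],1),np.round(e[1],1))
    # insert tops: black, z .015-.024
    m=((x>.35)&(x<.55)&(y>-.25)&(y<.25)&(V<70)&(z>.014)&(z<.026)).astype(np.uint8)
    m=cv2.morphologyEx(m,cv2.MORPH_OPEN,np.ones((3,3)))
    r=cv2.minAreaRect((W[m>0][:,:2]*1000).astype(np.float32)); print(n,'insert row',r)
    m=((x>.35)&(x<.55)&(y>-.3)&(y<.3)&((H<8)|(H>172))&(S>150)&(z<.03)).astype(np.uint8)
    print(n,'red',cv2.minAreaRect((W[m>0][:,:2]*1000).astype(np.float32)))
```

```text
wrist0 [109.  98.] [436.6 117.7] [31.2 35.6]
wrist0 [123. 176.] [442.6  38.3] [41.8 45.8]
wrist0 [138. 247.] [448.5 -40.9] [61.2 66. ]
wrist0 [145. 306.] [ 447.6 -112.9] [32.4 51.4]
wrist0 insert row ((440.5298156738281, 32.70545959472656), (118.31160736083984, 352.3580322265625), 11.286375045776367)
wrist0 red ((446.4101867675781, 35.0872802734375), (97.42454528808594, 356.5902404785156), 5.686420917510986)
side0 [348. 258.] [ 458.9 -128. ] [34.1 52. ]
side0 [342. 275.] [453.2 -48.7] [47.3 64.1]
side0 [335. 295.] [447.   29.7] [32.  42.8]
side0 [327. 319.] [441.  108.5] [23.2 32.8]
side0 insert row ((447.6976318359375, -2.395782470703125), (77.30487823486328, 317.2478332519531), 4.1413726806640625)
side0 red ((449.32501220703125, 11.728347778320312), (93.11836242675781, 398.5398254394531), 4.138488292694092)
scene0 [242. 238.] [446.7 125.7] [28.5 35. ]
scene0 [267. 251.] [452.1  46.3] [38.6 44.9]
scene0 [294. 264.] [457.8 -32.4] [58.7 67.2]
scene0 [323. 278.] [ 463.8 -111.4] [46.9 55.6]
scene0 insert row ((446.9959411621094, -1.784088134765625), (83.19143676757812, 313.461669921875), 4.220011234283447)
scene0 red ((444.6531677246094, 31.391250610351562), (92.62094116210938, 387.8824768066406), 4.077808856964111)
```

Request:
arm_command(targets=[15.8,-2.9,0,0,15.8,-2.9,0,0,15.8,-2.9,0,0,15.8,-2.9,0,0,15.8,-2.9,3,0,15.8,-2.9,6,0,15.8,-2.9,9,0,15.8,-2.9,12,0,15.8,-2.9,14,0,15.8,-2.9,16,0,15.8,-2.9,17.5,0,15.8,-2.9,18.2,0,15.8,-2.9,18.2,0,15.8,-2.9,18.2,0], gripper=-1, grip_force=25)

```text
t: 1.32
eef_pos: [0.6211, 0.158, 0.0327]
ee_rot: [0.707, 0.707, -0.0, -0.0]
wrist_force: [-0.7, -0.4, -0.0]
finger_gap: 0.0922
grip_force: 0.0
```

Close on it.

Request:
arm_command(targets=[0,0,0.2,0,0,0,0.2,0,0,0,0.2,0,0,0,0.2,0,0,0,0.2,0,0,0,0.2,0,0,0,0.2,0,0,0,0.2,0,0,0,0.2,0,0,0,0.2,0,0,0,0.2,0,0,0,0.2,0], gripper=1)

```text
t: 2.32
eef_pos: [0.6211, 0.158, 0.0306]
ee_rot: [0.707, 0.707, 0.0, 0.0]
wrist_force: [0.1, -0.3, -0.0]
finger_gap: 0.0215
grip_force: 25.0
```

Request:
arm_command(targets=[0,0,-3,0,0,0,-6,0,0,0,-9,0,-1,-3,-10,0,-2,-7,-10,0,-3,-11,-10,0,-4.1,-15,-10,0,-4.1,-18.2,-10,0,-4.1,-18.2,-8,0,-4.1,-18.2,-6,0,-4.1,-18.2,-4,0,-4.1,-18.2,-4,0,-4.1,-18.2,-4,0,-4.1,-18.2,-4,0])

```text
t: 3.48
eef_pos: [0.4395, 0.1171, 0.0712]
ee_rot: [0.707, 0.707, 0.0, 0.0]
wrist_force: [0.6, -0.4, -1.9]
finger_gap: 0.0214
grip_force: 25.0
```

Run:
```python
from h import *
d=snap('wrist','w1'); e=snap('side','s1'); e2=snap('scene','c1')
print(d['state']['eef_pos'])
a=e['image'][210:390,240:440]; b=e2['image'][150:330,180:380]
o=np.hstack([cv2.resize(d['image'],(400,300)),cv2.resize(a,(333,300))]); 
cv2.imwrite('pics/m1.png',np.vstack([o,np.hstack([cv2.resize(b,(333,300)),np.zeros((300,400,3),np.uint8)])])[:,:,::-1])
```

```text
[0.43948864 0.11714656 0.07119278]
```

View pics/m1.png

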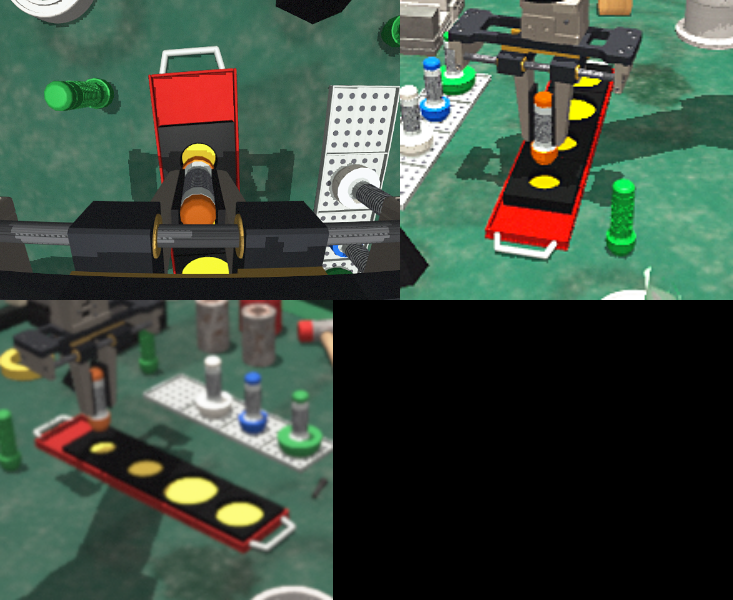

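The orange driver, at (200,190) in the top-left panel, hangs over the small recess at (198,153). The red gap shows at (195,100). I'll lower it.

Request:
arm_command(targets=[0,0,1.5,0,0,0,2.5,0,0,0,3,0,0,0,3.3,0,0,0,3.6,0,0,0,3.7,0,0,0,3.7,0,0,0,3.7,0,0,0,3.7,0])

```text
t: 4.38
eef_pos: [0.4391, 0.117, 0.0344]
ee_rot: [0.707, 0.707, 0.0, 0.0]
wrist_force: [-2.3, -1.2, 8.0]
finger_gap: 0.0218
grip_force: 25.0
```

Request:
arm_command(targets=[0,0,0,0,0,0,0,0,0,0,0,0,0,0,0,0,0,0,0,0,0,0,0,0,0,0,0,0,0,0,0,0,0,0,-2,0,0,0,-5,0,0,0,-8,0,0,0,-10,0,0,4,-12,0,-1,8,-12,0,-2,12,-12,0,-3.1,16,-12,0,-3.1,17.7,-12,0,-3.1,17.7,-12,0,-3.1,17.7,-12,0,-3.1,17.7,-12,0], gripper=-1)

```text
t: 6.05
eef_pos: [0.6146, 0.0864, 0.1529]
ee_rot: [0.707, 0.707, -0.001, -0.001]
wrist_force: [-0.7, 0.5, -0.5]
finger_gap: 0.0921
grip_force: 0.0
```

```bash
cat > meas.py <<'E'
from h import *
import sys
t=sys.argv[1]
for n in ['wrist','side','scene']:
    d=snap(n,n+t); W=cloud(d); H,S,V=np.moveaxis(cv2.cvtColor(d['image'],cv2.COLOR_RGB2HSV).astype(int),2,0)
    x,y,z=np.moveaxis(W,2,0)
    if n=='wrist': print(d['state']['eef_pos'].round(4))
    m=(z>.079)&(z<.098)&(x>.38)&(x<.66)&(y>-.25)&(y<.22)
    k,l,st,c=cv2.connectedComponentsWithStats(m.astype(np.uint8))
    for i in range(1,k):
        if st[i,4]>30: q=l==i; print(n,'cap',c[i].round(),np.nanmedian(d['image'][q],0),((W[q].max(0)+W[q].min(0))/2).round(4),'top',np.nanmax(z[q]).round(4),(W[q].max(0)-W[q].min(0)).round(3))
    m=((x>.35)&(x<.55)&(y>-.25)&(y<.25)&(V<70)&(z>.014)&(z<.026)).astype(np.uint8)
    m=cv2.morphologyEx(m,cv2.MORPH_OPEN,np.ones((3,3)))
    print(n,'insert row',cv2.minAreaRect((W[m>0][:,:2]*1000).astype(np.float32)))
E
python3 meas.py 2
```

```text
[0.6146 0.0864 0.1529]
wrist cap [ 67. 205.] [250. 140.  40.] [0.4401 0.1182 0.0866] top 0.0943 [0.023 0.021 0.015]
wrist cap [321. 249.] [227. 225. 213.] [0.6174 0.0861 0.0846] top 0.0899 [0.021 0.021 0.011]
wrist cap [324. 341.] [ 33.  80. 159.] [0.6203 0.0136 0.0847] top 0.0904 [0.021 0.021 0.011]
wrist cap [331. 424.] [ 58. 183.  90.] [ 0.6272 -0.0644  0.0842] top 0.0893 [0.021 0.021 0.01 ]
wrist insert row ((449.9425354003906, 26.136001586914062), (116.47547149658203, 368.9830017089844), 14.554657936096191)
side cap [259. 247.] [ 15.5  92.  212.5] [0.6185 0.0122 0.0837] top 0.0881 [0.018 0.019 0.009]
side cap [245. 265.] [253.  246.  235.5] [0.6152 0.0851 0.0835] top 0.088 [0.02  0.02  0.009]
side cap [327. 287.] [255.  195.5   0. ] [0.4382 0.1182 0.0853] top 0.0916 [0.021 0.021 0.012]
side insert row ((447.6047058105469, -2.8315887451171875), (77.36565399169922, 316.7012634277344), 4.117875099182129)
scene cap [307. 188.] [175. 173. 161.] [0.6124 0.0807 0.0844] top 0.0898 [0.019 0.024 0.011]
scene cap [331. 198.] [ 44.  79. 130.] [0.6162 0.0112 0.085 ] top 0.0908 [0.02  0.023 0.012]
scene cap [360. 208.] [ 81. 143.  95.] [ 0.6216 -0.0683  0.0846] top 0.0901 [0.02  0.025 0.011]
scene cap [238. 211.] [175. 130.  83.] [0.436  0.1135 0.0868] top 0.0947 [0.021 0.022 0.016]
scene insert row ((448.2319641113281, -1.766143798828125), (82.03756713867188, 314.2068786621094), 3.658970832824707)
```

Request:
arm_command(targets=[-0.1,0.2,3,0,-0.1,0.2,6,0,-0.1,0.2,8.5,0,-0.1,0.2,10.5,0,-0.1,0.2,11.5,0,-0.1,0.2,12.2,0,-0.1,0.2,12.2,0,-0.1,0.2,12.2,0,-0.1,0.2,12.2,0])

```text
t: 6.95
eef_pos: [0.619, 0.0852, 0.033]
ee_rot: [0.707, 0.707, 0.001, 0.001]
wrist_force: [-0.5, 0.0, 0.0]
finger_gap: 0.0916
grip_force: 0.0
```

Request:
arm_command(targets=[0,0,0,0,0,0,0,0,0,0,0,0,0,0,0,0,0,0,0,0,0,0,0,0,0,0,0,0,0,0,0,0,0,0,0,0,0,0,0,0,0,0,0,0], gripper=1)

```text
t: 7.87
eef_pos: [0.6179, 0.085, 0.0315]
ee_rot: [0.707, 0.707, -0.0, -0.0]
wrist_force: [-0.7, 0.7, -1.9]
finger_gap: 0.0214
grip_force: 25.0
```

Request:
arm_command(targets=[0,0,-3,0,0,0,-6,0,0,0,-9,0,0,-4,-10,0,-2,-7,-10,0,-5,-10,-10,0,-8,-12.5,-10,0,-11,-14.5,-10,0,-15,-16.2,-10,0,-18.5,-16.2,-10,0,-20.5,-16.2,-10,0,-20.5,-16.2,-8,0,-20.5,-16.2,-5,0,-20.5,-16.2,-3,0,-20.5,-16.2,-2,0,-20.5,-16.2,-2,0,-20.5,-16.2,-2,0])

```text
t: 9.28
eef_pos: [0.456, -0.1199, 0.0516]
ee_rot: [0.707, 0.707, -0.0, -0.0]
wrist_force: [-0.2, 0.4, -1.9]
finger_gap: 0.0219
grip_force: 25.0
```

Run:
```python
from h import *
d=snap('wrist','w3'); e=snap('side','s3'); e2=snap('scene','c3')
a=e['image'][200:350,260:420]; b=e2['image'][190:310,240:400]
cv2.imwrite('pics/m3.png',np.hstack([cv2.resize(a,(400,375)),cv2.resize(b,(400,375))])[:,:,::-1])
```

```text
(no output)
```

View pics/m3.png

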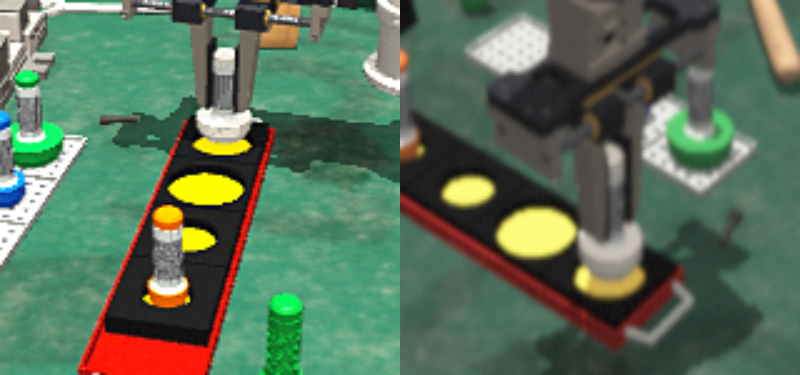

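The white driver (left panel 224,125) is right over the end recess. The orange one is seated at (167,290). I'll lower white.

Request:
arm_command(targets=[0,0,0.6,0,0,0,1,0,0,0,1.3,0,0,0,1.6,0,0,0,1.6,0,0,0,1.6,0])

```text
t: 9.93
eef_pos: [0.4559, -0.12, 0.0354]
ee_rot: [0.707, 0.707, -0.0, -0.0]
wrist_force: [-0.6, 0.1, -1.7]
finger_gap: 0.0215
grip_force: 25.0
```

Request:
arm_command(targets=[0,0,0.1,0,0,0,0.1,0,0,0,0.1,0])

```text
t: 10.18
eef_pos: [0.456, -0.1201, 0.0353]
ee_rot: [0.707, 0.707, 0.0, 0.0]
wrist_force: [-2.6, -0.2, 8.5]
finger_gap: 0.0214
grip_force: 25.0
```

Request:
arm_command(targets=[0,0,0,0,0,0,0,0,0,0,0,0,0,0,0,0,0,0,0,0,0,0,0,0,0,0,0,0,0,0,0,0,0,0,-2,0,0,0,-5,0,0,0,-8,0,0,0,-10,0,3,3,-10,0,6,6,-10,0,9,9,-10,0,11,12,-10,0,13.3,15,-10,0,13.3,16.3,-10,0,13.3,16.3,-8,0,13.3,16.3,-8,0], gripper=-1)

```text
t: 11.85
eef_pos: [0.6174, 0.0135, 0.1114]
ee_rot: [0.707, 0.707, -0.002, -0.002]
wrist_force: [-2.2, 0.3, -1.6]
finger_gap: 0.092
grip_force: 0.0
```

Request:
arm_command(targets=[0,0,2,0,0,0,4,0,0,0,6,0,0,0,7,0,0,0,8.2,0,0,0,8.5,0,0,0,8.5,0,0,0,8.5,0,0,0,8.5,0])

```text
t: 12.6
eef_pos: [0.6198, 0.0129, 0.0307]
ee_rot: [0.707, 0.707, 0.001, 0.001]
wrist_force: [-0.1, 0.4, -1.1]
finger_gap: 0.0916
grip_force: 0.0
```

Request:
arm_command(targets=[0,0,0,0,0,0,0,0,0,0,0,0,0,0,0,0,0,0,0,0,0,0,0,0,0,0,0,0,0,0,0,0,0,0,0,0,0,0,0,0,0,0,0,0], gripper=1)

```text
t: 13.52
eef_pos: [0.6193, 0.013, 0.0297]
ee_rot: [0.707, 0.707, 0.0, 0.0]
wrist_force: [-0.4, 0.8, -0.8]
finger_gap: 0.0216
grip_force: 25.0
```

Request:
arm_command(targets=[0,0,-3,0,0,0,-5,0,0.5,-3,-6,0,1,-6,-6,0,1.5,-9,-6,0,2,-12,-6,0,2.4,-15,-6,0,2.4,-17.5,-5,0,2.4,-17.5,-4,0,2.4,-17.5,-3,0,2.4,-17.5,-2,0,2.4,-17.5,-2,0,2.4,-17.5,-2,0])

```text
t: 14.6
eef_pos: [0.4445, 0.0368, 0.0488]
ee_rot: [0.707, 0.707, -0.0, -0.0]
wrist_force: [-0.6, 0.3, -1.2]
finger_gap: 0.0218
grip_force: 25.0
```

Run:
```python
from h import *
e=snap('side','s4'); e2=snap('scene','c4')
a=e['image'][200:350,260:420]; b=e2['image'][190:310,220:380]
cv2.imwrite('pics/m4.png',np.hstack([cv2.resize(a,(400,375)),cv2.resize(b,(400,375))])[:,:,::-1])
```

```text
(no output)
```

View pics/m4.png

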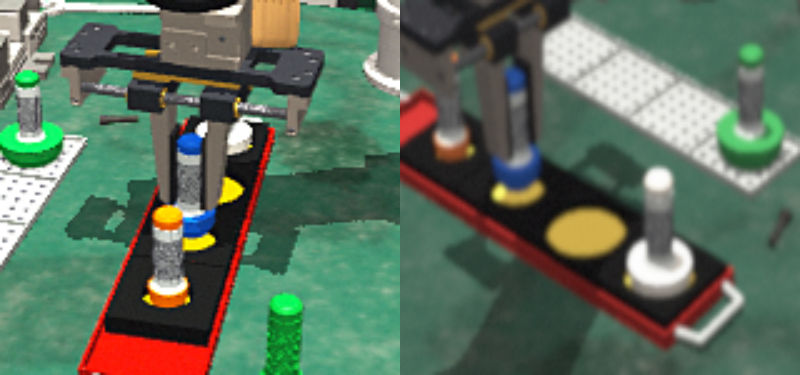

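The blue driver is over the 47 mm recess (left panel 190,225) and white is seated (right panel 658,270). The seating height is about z = 0.0337, so I'll go down 15–16 mm.

Request:
arm_command(targets=[0,0,0.6,0,0,0,1,0,0,0,1.3,0,0,0,1.5,0,0,0,1.6,0,0,0,1.6,0,0,0,1.6,0])

```text
t: 15.28
eef_pos: [0.4441, 0.037, 0.0336]
ee_rot: [0.707, 0.707, 0.0, 0.0]
wrist_force: [0.4, -0.4, -1.7]
finger_gap: 0.0213
grip_force: 25.0
```

Request:
arm_command(targets=[0,0,0.1,0,0,0,0.1,0,0,0,0.1,0])

```text
t: 15.53
eef_pos: [0.4442, 0.037, 0.0335]
ee_rot: [0.707, 0.707, 0.0, 0.0]
wrist_force: [-3.7, -0.3, 10.8]
finger_gap: 0.0217
grip_force: 25.0
```

Request:
arm_command(targets=[0,0,0,0,0,0,0,0,0,0,0,0,0,0,0,0,0,0,0,0,0,0,0,0,0,0,0,0,0,0,0,0,0,0,-2,0,0,0,-5,0,0,0,-8,0,0,0,-10,0,-2,4,-10,0,-4,8,-10,0,-7,11,-10,0,-10.2,14,-10,0,-10.2,17,-10,0,-10.2,18.2,-10,0,-10.2,18.2,-8,0,-10.2,18.2,-8,0], gripper=-1)

```text
t: 17.2
eef_pos: [0.6244, -0.0652, 0.1092]
ee_rot: [0.707, 0.707, -0.002, -0.002]
wrist_force: [-1.9, -0.3, -1.0]
finger_gap: 0.0918
grip_force: 0.0
```

Request:
arm_command(targets=[0,0,2,0,0,0,4,0,0,0,6,0,0,0,7,0,0,0,8,0,0,0,8.2,0,0,0,8.2,0,0,0,8.2,0,0,0,8.2,0])

```text
t: 17.95
eef_pos: [0.6268, -0.0651, 0.0318]
ee_rot: [0.707, 0.707, 0.001, 0.001]
wrist_force: [0.3, -0.2, 0.1]
finger_gap: 0.0917
grip_force: 0.0
```

Request:
arm_command(targets=[0,0,0,0,0,0,0,0,0,0,0,0,0,0,0,0,0,0,0,0,0,0,0,0,0,0,0,0,0,0,0,0,0,0,0,0,0,0,0,0,0,0,0,0], gripper=1)

```text
t: 18.87
eef_pos: [0.6263, -0.065, 0.0306]
ee_rot: [0.707, 0.707, 0.0, 0.0]
wrist_force: [1.1, -0.5, -3.4]
finger_gap: 0.021
grip_force: 25.0
```

Request:
arm_command(targets=[0,0,-3,0,0,0,-5,0,0.5,-3,-6,0,1,-6,-6,0,1.5,-9,-6,0,2,-12,-6,0,2.4,-15,-6,0,2.4,-17.6,-5,0,2.4,-17.6,-4,0,2.4,-17.6,-3,0,2.4,-17.6,-2,0,2.4,-17.6,-2,0,2.4,-17.6,-2,0])

```text
t: 19.95
eef_pos: [0.4504, -0.041, 0.0498]
ee_rot: [0.707, 0.707, -0.0, -0.0]
wrist_force: [0.2, 0.9, -3.0]
finger_gap: 0.0217
grip_force: 25.0
```

Run:
```python
from h import *
e=snap('side','s5'); e2=snap('scene','c5')
a=e['image'][200:350,260:420]; b=e2['image'][190:310,220:380]
cv2.imwrite('pics/m5.png',np.hstack([cv2.resize(a,(400,375)),cv2.resize(b,(400,375))])[:,:,::-1])
```

```text
(no output)
```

View pics/m5.png

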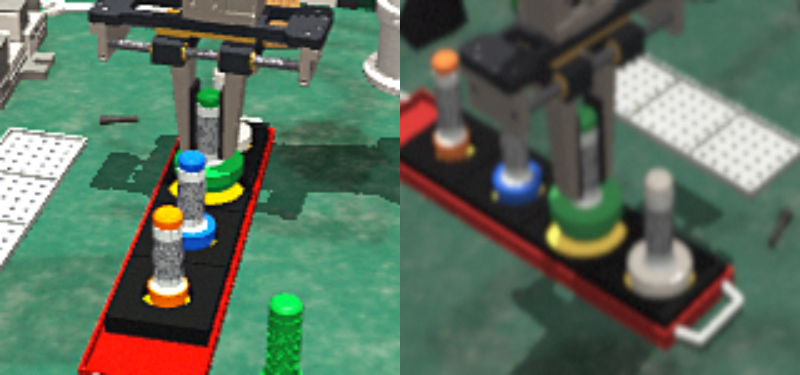

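The green driver is over the last recess (left panel 208,175) and blue is seated (right panel 517,180). I'll lower green to about z = 0.0346.

Request:
arm_command(targets=[0,0,0.6,0,0,0,1,0,0,0,1.3,0,0,0,1.5,0,0,0,1.6,0,0,0,1.65,0,0,0,1.65,0,0,0,1.65,0])

```text
t: 20.72
eef_pos: [0.4498, -0.041, 0.0345]
ee_rot: [0.707, 0.707, -0.0, -0.0]
wrist_force: [-3.2, 0.1, 5.3]
finger_gap: 0.0216
grip_force: 25.0
```

Request:
arm_command(targets=[0,0,0,0,0,0,0,0,0,0,0,0,0,0,0,0,0,0,0,0,0,0,0,0,0,0,0,0,0,0,-2,0,0,0,-5,0,0,0,-9,0,0,0,-12,0,-4,0,-15,0,-8,0,-16,0,-12,0,-18,0,-16,0,-18,0,-20,0,-18,0,-24,0,-18,0,-28,0,-18,0,-32,0.5,-18,0,-36,1,-18,0], gripper=-1)

```text
t: 22.38
eef_pos: [0.4595, -0.403, 0.2142]
ee_rot: [0.707, 0.707, 0.0, 0.0]
wrist_force: [1.1, -0.4, 0.1]
finger_gap: 0.0917
grip_force: 0.0
```

Request:
arm_command(targets=[0,0,0,0,0,0,0,0,0,0,0,0,0,0,0,0,0,0,0,0,0,0,0,0])

```text
t: 22.88
eef_pos: [0.4605, -0.3995, 0.2144]
ee_rot: [0.706, 0.708, 0.0, 0.0]
wrist_force: [-0.4, 0.3, 0.4]
finger_gap: 0.0921
grip_force: 0.0
```

```bash
python3 meas.py 6
python3 - <<'E'
from h import *
for n in ['wrist6','scene6','side6']:
    d=load(n); W=cloud(d); x,y,z=np.moveaxis(W,2,0); H,S,V=np.moveaxis(cv2.cvtColor(d['image'],cv2.COLOR_RGB2HSV).astype(int),2,0)
    q=(z>.060)&(z<.068)&(x>.35)&(x<.55)&(y<-.3)&(y>-.48)
    q=cv2.morphologyEx(q.astype(np.uint8),cv2.MORPH_OPEN,np.ones((3,3)))>0
    print(n,'block top',q.sum(),np.nanmedian(z[q]),cv2.minAreaRect((W[q][:,:2]*1000).astype(np.float32)))
    # gap: red floor region z<.008 beyond insert
    r=((H<8)|(H>172))&(S>150)&(x>.35)&(x<.5)&(y>.1)&(y<.25)
    q=r&(z<.0075); print('gap floor',q.sum(),cv2.minAreaRect((W[q][:,:2]*1000).astype(np.float32)))
E
```

```text
[ 0.4605 -0.3995  0.2144]
wrist insert row ((0.0, 0.0), (0.0, 0.0), 0.0)
side cap [350. 229.] [255. 255. 255.] [ 0.4541 -0.1175  0.0856] top 0.092 [0.019 0.019 0.013]
side cap [344. 246.] [ 15. 242. 100.] [ 0.4485 -0.0416  0.0856] top 0.0918 [0.02  0.019 0.012]
side cap [336. 264.] [ 21. 156. 255.] [0.4429 0.0373 0.0857] top 0.0921 [0.021 0.02  0.013]
side cap [327. 287.] [255. 192.   0.] [0.4377 0.118  0.0853] top 0.0915 [0.021 0.021 0.012]
side insert row ((447.526611328125, -1.6236724853515625), (77.10433959960938, 314.7892150878906), 4.151121616363525)
scene cap [238. 211.] [175.  129.5  83.5] [0.4372 0.1144 0.0868] top 0.0943 [0.024 0.022 0.015]
scene cap [265. 224.] [ 69. 112. 144.] [0.4415 0.0325 0.0864] top 0.0937 [0.021 0.022 0.015]
scene cap [292. 236.] [ 85. 141. 104.] [ 0.4465 -0.0441  0.0873] top 0.0955 [0.021 0.023 0.016]
scene cap [323. 250.] [201. 197. 185.] [ 0.4527 -0.1218  0.0869] top 0.0947 [0.021 0.021 0.016]
scene insert row ((447.364501953125, -2.7945404052734375), (79.47985076904297, 310.70330810546875), 3.876840353012085)
wrist6 block top 3103 0.06503846373640848 ((466.4517517089844, -380.73114013671875), (56.14614486694336, 46.484947204589844), 15.093997955322266)
gap floor 0 ((0.0, 0.0), (0.0, 0.0), 0.0)
scene6 block top 602 0.06531666391506413 ((465.30438232421875, -382.3659362792969), (59.28679656982422, 46.053504943847656), 15.102010726928711)
gap floor 289 ((417.07696533203125, 173.69110107421875), (132.21348571777344, 68.99251556396484), 49.10567855834961)
side6 block top 140 0.06301009847650071 ((463.5843811035156, -379.99615478515625), (56.28935241699219, 46.160247802734375), 18.295848846435547)
gap floor 890 ((438.57806396484375, 153.90179443359375), (92.0494613647461, 112.27587890625), 4.594459533691406)
```

View pics/wrist6.png

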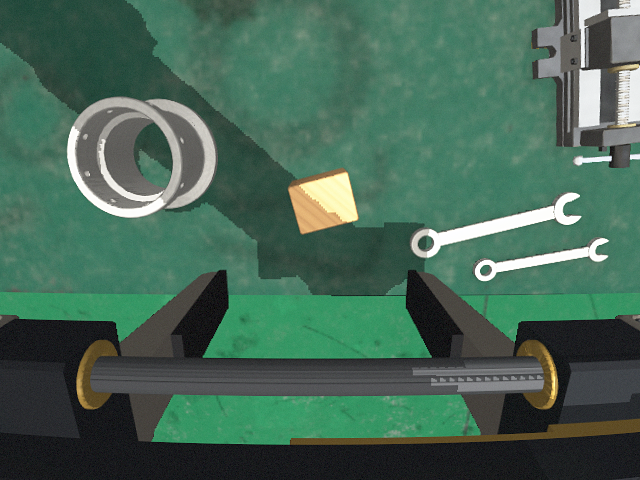

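Block at pixel (323,202), yaw about +15°. Nothing stands beside it except the ring at (140,155), so I'll check the ring's height before descending.

Run:
```python
from h import *
d=load('wrist6'); W=cloud(d); x,y,z=np.moveaxis(W,2,0)
q=(z>.03)&(x<.42)&(x>.2)&(y>-.5)&(y<-.2); print(np.nanmax(z[q]),np.percentile(z[q],98),W[q].max(0),W[q].min(0))
q=(z>.03)&(x>.5)&(x<.75)&(y>-.5)&(y<-.2);print(W[q].max(0),W[q].min(0))
```

```text
0.3467996988434174 0.3437179117096798 [ 0.41999309 -0.29004768  0.3467997 ] [ 0.25047293 -0.41295774  0.03000338]
[ 0.74999813 -0.20000139  0.346839  ] [ 0.50000039 -0.41204236  0.03000216]
```

Run:
```python
from h import *
d=load('wrist6'); W=cloud(d)[80:225]; x,y,z=np.moveaxis(W,2,0)
q=(z>.03)&(z<.2)&(x<.42); print(np.percentile(z[q],[50,90,99]),W[q].max(0),W[q].min(0))
q=(z>.03)&(z<.2)&(x<.42)&(z>.09);print(q.sum(), q.sum() and (W[q].max(0),W[q].min(0)))
```

```text
[0.07883605 0.08968132 0.09068882] [ 0.3508114  -0.29004768  0.09168799] [ 0.25047293 -0.38895901  0.03000338]
573 (array([ 0.34908774, -0.29090594,  0.09168799]), array([ 0.25295065, -0.38829086,  0.09000058]))
```

Request:
arm_command(targets=[1.8,0.5,3,-0.1,1.8,0.5,6,-0.2,1.8,0.5,9,-0.264,1.8,0.5,11,-0.264,1.8,0.5,11,-0.264,1.8,0.5,11,-0.264,1.8,0.5,11,-0.264])

```text
t: 23.62
eef_pos: [0.4658, -0.3836, 0.1055]
ee_rot: [0.608, 0.794, -0.0, 0.001]
wrist_force: [-0.6, 0.2, 1.0]
finger_gap: 0.092
grip_force: 0.0
```

Request:
arm_command(targets=[0.1,0,2.5,0,0.1,0,5,0,0.1,0,7,0,0.1,0,8.2,0,0.1,0,8.4,0,0.1,0,8.4,0,0.1,0,8.4,0,0.1,0,8.4,0])

```text
t: 24.28
eef_pos: [0.4657, -0.3828, 0.0218]
ee_rot: [0.608, 0.794, 0.0, 0.001]
wrist_force: [-0.0, 0.5, 0.2]
finger_gap: 0.0919
grip_force: 0.0
```

Request:
arm_command(targets=[0,0,0,0,0,0,0,0,0,0,0,0,0,0,0,0,0,0,0,0,0,0,0,0,0,0,0,0], gripper=1)

```text
t: 24.87
eef_pos: [0.4649, -0.382, 0.0202]
ee_rot: [0.608, 0.794, 0.0, 0.0]
wrist_force: [0.3, 0.0, 0.8]
finger_gap: 0.0559
grip_force: 25.0
```

Request:
arm_command(targets=[0,0,-3,0,0,0,-6,0,0,0,-10,0,0,0,-14,0,4,0.8,-14,0.05,8,1.7,-14,0.1,12,2.5,-14,0.15,16,3.4,-14,0.191,20,4.2,-14,0.191,24,5.1,-14,0.191,28,5.9,-14,0.191,32,6.8,-14,0.191,36,7.6,-14,0.191,40,8.5,-14,0.191,44,9.3,-14,0.191,48,10.2,-14,0.191,52,11,-14,0.191,55,11.7,-14,0.191,55,11.7,-14,0.191,55,11.7,-14,0.191])

```text
t: 26.53
eef_pos: [0.4335, 0.181, 0.1598]
ee_rot: [0.679, 0.734, -0.0, -0.0]
wrist_force: [-0.2, 0.1, -0.8]
finger_gap: 0.0559
grip_force: 25.0
```

Request:
arm_command(targets=[0,0,0,0,0,0,0,0,0,0,0,0,0,0,0,0])

```text
t: 26.87
eef_pos: [0.4344, 0.1782, 0.1601]
ee_rot: [0.682, 0.732, -0.0, 0.0]
wrist_force: [0.2, -1.0, -1.9]
finger_gap: 0.0561
grip_force: 25.0
```

Run:
```python
from h import *
d=snap('wrist','w7'); e=snap('side','s7'); print(d['state']['eef_pos'],d['state']['ee_rot'])
a=e['image'][270:390,260:420]
cv2.imwrite('pics/m7.png',np.hstack([cv2.resize(d['image'],(400,300)),cv2.resize(a,(400,300),interpolation=cv2.INTER_CUBIC)])[:,:,::-1])
```

```text
[0.43440288 0.17824942 0.16008879] [ 6.81698511e-01  7.31633176e-01 -1.29026754e-04  1.35039086e-04]
```

View pics/m7.png

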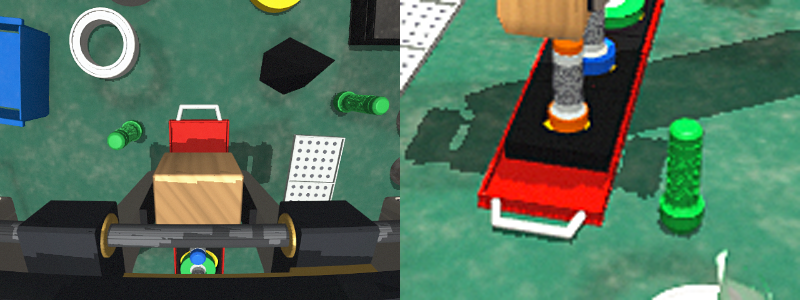

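Run:
```python
from h import *
a=np.radians(4.15); u=np.array([-np.sin(a),np.cos(a)]); v=np.array([np.cos(a),np.sin(a)]); c=np.array([.439,.117])
for n in ['w1','s7','wrist2','c1','w7']:
    d=load(n); W=cloud(d); H,S,V=np.moveaxis(cv2.cvtColor(d['image'],cv2.COLOR_RGB2HSV).astype(int),2,0)
    p=W[...,:2]-c; s=p@u*1000; t=p@v*1000; z=W[...,2]*1000; red=((H<8)|(H>172))&(S>130)
    print(n); m=(abs(t)<28)&(z<26)
    print(' '.join(f'{b}:{np.median(z[q]):.0f}/{red[q].mean():.1f}/{q.sum()}' for b in list(range(32,48))+list(range(80,100)) if (q:=m&(s>=b)&(s<b+1)).sum()>3))
    q=(s>50)&(s<80)&(z<20)
    print(' lat',' '.join(f'{b}:{np.median(z[k]):.0f}/{red[k].mean():.1f}' for b in list(range(-52,-34))+list(range(35,52)) if (k:=q&(t>=b)&(t<b+1)).sum()>3))
```

```text
w1
32:20/0.0/133 33:20/0.0/138 34:20/0.0/140 35:20/0.0/140 36:20/0.0/133 37:20/0.0/149 38:12/0.4/445 39:4/1.0/124 40:4/1.0/127 41:4/1.0/127 42:4/1.0/122 43:4/1.0/129 44:4/1.0/126 45:4/1.0/125 46:4/1.0/130 47:4/1.0/125 80:4/1.0/140 81:4/1.0/141 82:4/1.0/139 83:4/1.0/141 84:4/1.0/138 85:4/1.0/145 86:4/1.0/145 87:12/1.0/236 88:14/1.0/158 89:14/1.0/152 90:13/0.3/61 91:1/0.0/102 92:1/0.0/147 93:1/0.0/152 94:1/0.0/145 95:1/0.0/153 96:1/0.0/148 97:1/0.0/157 98:2/0.0/151 99:2/0.0/147
 lat -52:1/0.0 -51:2/0.0 -50:1/0.0 -49:1/0.0 -48:1/0.0 -47:2/0.0 -46:1/0.0 -45:2/0.3 -42:14/1.0 -41:14/1.0 -40:12/1.0 -39:5/1.0 -38:4/1.0 -37:4/1.0 -36:4/1.0 -35:4/1.0 35:4/1.0 36:4/1.0 37:4/1.0 38:4/1.0 39:4/1.0 40:4/1.0 41:7/1.0 42:14/1.0 43:14/1.0 44:14/0.8 46:2/0.0 47:1/0.0 48:1/0.0 49:1/0.0 50:1/0.0 51:1/0.0
s7
32:19/0.1/14 33:11/0.0/22 34:15/0.1/47 35:11/0.1/77 36:11/0.2/78 37:6/0.5/44 38:3/0.7/12 39:2/1.0/7 40:2/1.0/10 41:3/1.0/13 42:2/1.0/11 43:3/1.0/10 44:2/1.0/13 45:2/1.0/12 46:2/1.0/12 47:2/1.0/13 84:10/1.0/4 85:6/1.0/4 86:6/0.9/43 87:5/0.9/84 88:6/0.7/58 89:6/0.7/29 90:-1/0.1/14 91:-1/0.1/9 92:-1/0.0
[... 1234 characters left out ...]
2/0.8 -42:5/0.8 -41:4/1.0 38:6/1.0 39:5/1.0
w7
40:4/1.0/54 41:4/1.0/56 42:4/1.0/64 43:4/1.0/59 44:4/1.0/56 45:4/1.0/63 46:4/1.0/60 47:4/1.0/61 80:4/1.0/78 81:4/1.0/73 82:4/1.0/79 83:4/1.0/61 84:4/1.0/61 85:4/1.0/61 87:13/1.0/38 88:14/1.0/67 89:14/1.0/79 90:7/0.7/180 91:1/0.0/63 92:1/0.0/64 93:1/0.0/60 94:1/0.0/64 95:1/0.0/59 96:1/0.0/64 97:1/0.0/64 98:1/0.0/69 99:1/0.0/92
 lat -52:1/0.0 -51:1/0.0 -50:1/0.0 -49:1/0.0 -48:1/0.0 -47:1/0.0 -46:1/0.0 -45:1/0.0 -43:13/0.4 -42:14/1.0 -41:14/1.0 -40:10/1.0 -39:4/1.0 -38:4/1.0 -37:4/1.0 -36:4/1.0 -35:4/1.0 35:4/1.0 36:4/1.0 37:4/1.0 38:4/1.0 39:4/1.0 40:4/1.0 41:8/1.0 42:14/1.0 43:14/1.0 44:14/1.0 46:1/0.1 47:1/0.0 48:1/0.0 49:1/0.0 50:1/0.0 51:1/0.0
```

Run:
```python
from h import *
s=ctrl.sense(); print(s['eef_pos'].round(4),s['ee_rot'].round(4))
d=load('w7'); W=cloud(d); H,S,V=np.moveaxis(cv2.cvtColor(d['image'],cv2.COLOR_RGB2HSV).astype(int),2,0)
a=np.radians(4.04); u=np.array([-np.sin(a),np.cos(a)]); v=np.array([np.cos(a),np.sin(a)]); c=d['state']['eef_pos'][:2]
p=W[...,:2]-c; s=p@u*1000; t=p@v*1000; z=W[...,2]*1000
m=(H>8)&(H<25)&(S>50)&(z>130)&(z<215)&(abs(t)<20)&(abs(s)<40)
for lo in range(135,210,6):
    k=m&(z>lo)&(z<=lo+6)
    if k.sum()>5: print(lo,k.sum(),np.percentile(s[k],[2,50,98]).round(1))
for tt in range(-18,19,6):
    k=m&(abs(t-tt)<3)&(z>160)&(z<195); print(tt,np.median(s[k]).round(2))
```

```text
[0.4344 0.1787 0.1601] [ 6.814e-01  7.319e-01 -0.000e+00  1.000e-04]
153 61 [22.9 23.2 23.4]
159 276 [22.9 23.3 23.6]
165 315 [22.9 23.3 23.7]
171 342 [22.9 23.3 23.6]
177 374 [22.8 23.3 23.6]
183 435 [22.8 23.2 23.7]
189 481 [22.8 23.2 23.7]
195 558 [22.7 23.2 23.7]
201 7582 [-10.4   6.   23.2]
207 6 [-6.1  5.4 15.4]
-18 23.21
-12 23.25
-6 23.26
0 23.27
6 23.26
12 23.25
18 23.27
```

Request:
arm_command(targets=[0.03,0,3,0,0.03,0,6,0,0.03,0,9,0,0.03,0,11,0,0.03,0,11.7,0,0.03,0,12,0,0.03,0,12.3,0,0.03,0,12.3,0,0.03,0,12.3,0])

```text
t: 27.72
eef_pos: [0.435, 0.1801, 0.0381]
ee_rot: [0.681, 0.732, 0.001, 0.0]
wrist_force: [0.7, 0.5, -0.2]
finger_gap: 0.0555
grip_force: 25.0
```

Request:
arm_command(targets=[0,0,0,0,0,0,0,0,0,0,0,0,0,0,0,0])

```text
t: 28.05
eef_pos: [0.4344, 0.1799, 0.0375]
ee_rot: [0.681, 0.732, 0.0, 0.0]
wrist_force: [0.5, 0.6, -1.1]
finger_gap: 0.0555
grip_force: 25.0
```

Request:
arm_command(targets=[-0.08,0,0,0,-0.08,0,0.2,0,-0.08,0,0.4,0,-0.08,0,0.6,0,-0.08,0,0.8,0,-0.08,0,0.8,0])

```text
t: 28.55
eef_pos: [0.4338, 0.1789, 0.0285]
ee_rot: [0.681, 0.732, -0.0, -0.0]
wrist_force: [0.0, 0.9, -0.5]
finger_gap: 0.0556
grip_force: 25.0
```

Request:
arm_command(targets=[0,0,0.2,0,0,0,0.4,0,0,0,0.5,0,0,0,0.6,0,0,0,0.6,0,0,0,0.6,0])

```text
t: 29.05
eef_pos: [0.4342, 0.179, 0.0231]
ee_rot: [0.681, 0.732, 0.0, 0.0]
wrist_force: [-0.4, 0.4, 0.1]
finger_gap: 0.0558
grip_force: 25.0
```

Request:
arm_command(targets=[0,0,0.05,0,0,0,0.1,0,0,0,0.1,0])

```text
t: 29.3
eef_pos: [0.4342, 0.1791, 0.0231]
ee_rot: [0.681, 0.732, -0.0, 0.0]
wrist_force: [-2.9, -2.4, 13.5]
finger_gap: 0.0556
grip_force: 25.0
```

Request:
arm_command(targets=[0,0,0,0,0,0,0,0,0,0,0,0,0,0,0,0,0,0,0,0,0,0,0,0], gripper=-0.5)

```text
t: 29.8
eef_pos: [0.4341, 0.179, 0.0219]
ee_rot: [0.681, 0.732, -0.0, -0.0]
wrist_force: [1.0, 0.7, 0.3]
finger_gap: 0.0691
grip_force: 0.0
```

Request:
arm_command(targets=[0,0,-2,0,0,0,-4,0,0,0,-7,0,0,0,-11,0,0,0,-15,0,0,0,-18,0,4,10,-20,0,4,14,-20,0,4,14,-20,0,4,14,-20,0,4,14,-20,0,4,14,-20,0])

```text
t: 30.8
eef_pos: [0.571, 0.2291, 0.2211]
ee_rot: [0.681, 0.732, -0.001, -0.0]
wrist_force: [-0.6, -0.8, -0.5]
finger_gap: 0.0689
grip_force: 0.0
```

```bash
python3 meas.py 8
python3 - <<'E'
from h import *
for n in ['side8','scene8']:
    d=load(n); W=cloud(d); x,y,z=np.moveaxis(W,2,0); q=(z>.058)&(z<.075)&(x>.38)&(x<.48)&(y>.145)&(y<.22)
    print(n,'block top',np.percentile(z[q],[50,95]),cv2.minAreaRect((W[q&(z>.062)][:,:2]*1000).astype(np.float32)))
a=load('side8')['image'][200:370,240:420]; b=load('scene8')['image'][160:310,190:370]
cv2.imwrite('pics/m8.png',np.hstack([cv2.resize(a,(400,378),interpolation=2),cv2.resize(b,(400,378),interpolation=2)])[:,:,::-1])
E
```

```text
[0.571  0.2291 0.2211]
wrist cap [169. 323.] [254. 154.  48.] [0.4367 0.1219 0.0863] top 0.0934 [0.014 0.016 0.014]
wrist insert row ((447.0863952636719, 33.27283477783203), (76.8184585571289, 245.88717651367188), 4.276520252227783)
side cap [350. 230.] [255. 255. 255.] [ 0.4544 -0.1187  0.0853] top 0.0913 [0.019 0.021 0.012]
side cap [344. 246.] [ 16.  243.5 102.5] [ 0.4483 -0.0424  0.0853] top 0.0913 [0.021 0.021 0.012]
side cap [336. 265.] [ 17.  94. 204.] [0.4425 0.0376 0.0854] top 0.0917 [0.02  0.02  0.013]
side cap [327. 287.] [255. 194.   0.] [0.438  0.1175 0.0857] top 0.0923 [0.021 0.02  0.013]
side insert row ((447.36383056640625, -1.66595458984375), (77.09248352050781, 309.8599853515625), 4.1772894859313965)
scene cap [238. 211.] [176.5 129.5  84. ] [0.4364 0.1144 0.0866] top 0.094 [0.022 0.022 0.015]
scene cap [265. 224.] [ 42.  77. 128.] [0.4416 0.0325 0.0868] top 0.0945 [0.022 0.022 0.015]
scene cap [292. 236.] [ 83. 141. 100.] [ 0.4461 -0.0447  0.0869] top 0.0948 [0.021 0.022 0.016]
scene cap [323. 250.] [187.  182.5 171. ] [ 0.4527 -0.1223  0.0866] top 0.0942 [0.022 0.021 0.015]
scene insert row ((447.71533203125, 2.10089111328125), (83.1580581665039, 320.1369323730469), 4.141056537628174)
side8 block top [0.06593329 0.06744184] ((432.9493408203125, 178.50982666015625), (55.835304260253906, 47.48479461669922), 3.5938479900360107)
scene8 block top [0.06757018 0.07026262] ((432.486083984375, 176.18478393554688), (58.949981689453125, 51.555484771728516), 2.327843427658081)
```

View pics/m8.png

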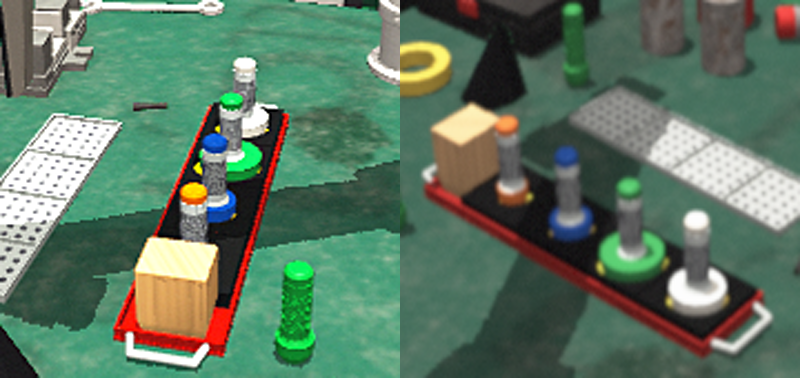

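All four drivers are seated and upright, and the block (left panel 176,285) is fully down in the gap. Handing in.

```bash
python3 -c "
from bench import ctrl
print(ctrl.hand_in())"
```

```text
the job is handed in; nothing more can be done
None
```

The job is handed in (no verdict returned): all four drivers stand upright and fully down in their matching inserts, and the block sits tapered end down in the gap, finished at about 31 s of the 96 s allowed.

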